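Open a specimen chamber by its pedal for an exposure and ease it shut

ROBOT

A 6-joint arm with a two-finger parallel gripper is mounted at the origin on the work surface. World frame = base frame: x ahead of the robot, y to its left, z up, the work surface at z = 0. Lengths are in m, angles in degrees, forces in N, time in s.
With the tool pointing down it reaches from about 0.325 to 0.9 m from the base axis. Payload 3.5 kg.
Tool frame: the origin (TCP) lies at the very end of the fingers, on their centre line; the grasp point (between the pads) lies 19 mm behind it; z points along the fingers, y is the line along which they close (so a half turn about z gives the same grasp; the last joint's range is limited). The gripper opens to 85 mm and grips with 20 to 120 N. Pads are 22 mm wide; open, the fingers measure 114 mm over their backs; the gripper's body (76 mm by 85 mm) begins 54 mm behind the grasp point. The pads swing forward as they close: fully open they stand 13 mm farther back than shut.
Start: joints at [-79.034, 15.837, -1.513, 72.651, 0, 84.076], TCP at [0.182, -0.598, 0.231] pointing down, gripper open.
Joint ranges: [-178.77, 178.77], [-48.84, 107.48], [-61.69, 71.31], [-111.58, 123.2], [-90, 87.43], [-180, 180]. Speed limits (degrees/s): [147.25, 147.25, 180, 180, 180, 180].

INTERFACE

Orientations are given as [roll, pitch, yaw] about the fixed x, y, z axes, in that order (R = Rz(yaw) Ry(pitch) Rx(roll)).
In Python, from cell import * gives the robot as it stands.
- The arm moves only by the tool arm_command, never from a script. Its argument "motion" is a list of rows, each a list of 3 entries, a list of its own where there are three numbers: the shift along the tool's x, y, z in m, then the turn, a rotation vector about the tool's x, y, z in rad, then the closure, from -1 (fully open) to 1 (shut). A call has 1 to 12 rows; each row is the pose to reach, as a shift and turn from the pose commanded when the call began, along the tool's axes at that moment; what a row does not reach only later rows make up. A row lasts 1/12 s, in which the tool goes at most 41.7 mm and 7.16 degrees, less where a joint would pass 70% of its speed; a pose out of reach is approached as far as the arm can. A call with a gripper value outside its range is refused whole. The fingers move at their own pace and stop on an object; "newtons" is the grip in N (left out, the last holds). Time passes only in rows, so rows that repeat a pose let the fingers close. It gives the time, the measured TCP pose, the force, the opening and the grip force at its end, in the units of the state.
- state(): the state, without advancing time (a new reading comes with each control period).
- capture(name): name is "scene" or "top" or "wrist"; returns the picture (400x640x3 uint8, red, green, blue); there is no depth.
- camera_params(name): a dict with "K" (3x3 intrinsics, pixels), "cam_to_world" (4x4, takes a point from camera to world coordinates); the wrist camera has in their place "tool_from_camera" (4x4, takes a point from camera to tool coordinates, whose origin is the TCP and whose axes are the flange's). Camera axes: x right, y up, looking along -z (the intrinsics and any distortion apply to the point x, -y, -z); pixel columns grow to the right and rows downward; lengths in m; the calibration is good to about 2 mm. The wrist camera is an equidistant fisheye: a pixel r from the principal point sees the ray r / f radians off the axis. A picture is of the moment at which its call begins: read the wrist's pose just before it. camera_params takes no time and is no camera call.
- hand_in(): hands the job in; it is judged then, once.
Trained networks look in the newest picture that a camera, given by its name, has taken for a name from the list of things; names that differ only in an ending like _2 or _b are one class to them, and where a whole thing is asked for, a point or a joint stands for the part that bears it (a point fixed in the world has none). Each returns a list of dicts, best first, with "confidence" (0 to 1); they miss things now and then, are a little off and sometimes report something else, mostly with a low value. They report only what shows in the picture. A call takes as long as a camera call.
- boxes_of(target, camera): "position" ([x, y, z] in m, in world coordinates, good to about 4 mm: the middle of the surface that is visible of it).
- mark_of(target, camera): "position" ([x, y, z] in m, in world coordinates, good to about 4 mm: a listed point, or the origin of a listed thing).
The state is a dict: "time_s": time; "joints": joint angles; "qd": joint speeds; "joint_efforts": joint torques, N m; "eef_pos": TCP position; "tool_rot": TCP orientation; "contact_force": force on the tool from outside, world axes, zero at the start; "moment": the same for the moment, N m; "finger_gap": finger opening in m; "grip_force": force on a finger pad.
Only numpy, scipy, OpenCV 4.12 (cv2) and the standard library are available. Lean on these libraries where they do the work, as an engineer would, in place of code of your own. Each camera call takes 0.05 s, during which the arm holds its last target. There are 200 camera calls.

TASK

Pull the grey transit chock out from under the pedal of the specimen chamber and leave it standing on the table well clear, without disturbing the small things nearby. Then press the pedal down until you feel the lever come to rest firmly on its stop, without forcing it, and hold it there for four seconds so the detector can see the specimen. Finally ease the pedal back up slowly, over three seconds or more, until the lid is fully shut.

Things in the scene. Friction and masses are not known exactly. Their poses are not given: they have to be found in the camera images.
- station: Specimen chamber on its aluminium base plate, fixed to the table; origin on the table top, +z up. In its frame: plate 300 x 190 x 10 mm (x -135 to 165 mm); round steel chamber 120 mm across, 120 mm high, centred at x = +80 mm; the pedal lever points along -x; the push rod and the chock's grip are on the -y side.
- pedal_pad (a point): Centre of the top face of the pedal's flat steel pad (50 mm along the station's x, 60 mm along y, 10 mm thick, ribs 1 mm high). At rest it is level, 60 mm above the table. The pivot lies 150 mm from here along the station's +x, 5 mm lower. A spring and the lid's weight always push the pad up: 7 to 14 N at the pad move it.
- lid (a joint): Opening angle of the round steel lid (132 mm across, hinged on the side away from the pedal, top 133 mm above the table): 0 is shut; grows as the pedal goes down, 5 rad per rad of lever. It has no brake: let go, it slams. Closing faster than 1.6 rad/s damages its seal; the pad rising steadily at 10 mm/s closes it at about 0.35 rad/s.
- pedal: The pedal lever with its pad; origin on its pivot axis, its pad along its own -x. Pressing it with more than 26 N bends it.
- stop_block: Loose steel block, 24 mm (x) by 44 mm (y) (origin under its centre), between two guide rails on the base plate under the lever. Set by hand: the lever meets it after some 20 to 42 mm of pad travel, to be found by feel: the pedal then goes stiff at once. Bear on it with 8 N or more: 6 to 9 N more at the pad than moves the pedal. Do not shift it.
- chock_grip (a point): Grip point of the loose grey plastic chock (250 to 450 g), in its upright tab, 48 mm above the table. The tab is 24 mm along the chock's x (pinch it so, from above), 26 mm along y; its top is 66 mm above the table, its centre 67 mm from the chock's origin along the chock's -y.
- chock: The chock: origin on its underside, +z up, axes about parallel to the station's at the start. A 16 mm high foot (y from -110 mm) carries the tab and a block 36 mm (x) by 52 mm (y), 35 mm high, centred at y = +4 mm, which starts under the pad with 15 mm to spare: draw it out along its -y by 80 mm or more, best lifted 3 to 5 mm. Pressed down or tipped, it jams.
- battery: Bystander: small block battery standing on the table, 26 x 17 x 44 mm high, origin under its centre.
- fitting: Bystander: steel pipe fitting, 40 mm across, 42 mm high, origin under its centre.
- vial: Bystander: amber glass jar, 36 mm across, 55 mm high, origin under its centre.

How it is judged:
By the outcome, as a careful person would: the job done as asked, in the order asked, and still so for the second after the job is handed in, with the robot touching nothing.
It also fails if it takes over 70 s, if anything falls off the work surface, if the arm or the gripper's body presses on something with over 40 N, if the wrist force passes 120 N, or if a joint passes its speed limit or range.

## Working session

There is one attempt and no reset: what is moved stays moved. The work goes in short steps, Python scripts to look and compute and a tool call to move; the robot and the scene stay as the last step left them, time stands still between calls to the robot, and variables do not carry over. Pictures are saved under pics/ and viewed, at most 10 in all, crops included, and the job is handed in when it is done.

Besides the shell and the picture viewer there is one more tool, called after "Call:" as name([rows], argument=value, ...), one row to a line, values as JSON. arm_command: Moves the arm, as the interface text tells. Its arguments: {"type":"object","properties":{"motion":{"type":"array"},"newtons":{"type":"number"}},"required":["motion"]}

```bash
mkdir -p pics; cat > h.py <<'E'
from cell import *
import numpy as np, cv2
def best(t,c,f=mark_of):
    r=f(t,c)
    return [(np.round(d["position"],4).tolist(),round(d["confidence"],2)) for d in r[:2]]
E
python3 - <<'E'
from h import *
s=state(); print(s)
for c in("scene","top"):
    cv2.imwrite(f"pics/{c}0.png",capture(c)[:,:,::-1])
    for t in "station pedal_pad pedal stop_block chock_grip chock battery fitting vial".split():
        print(c,t,best(t,c))
p=camera_params("top");print(p)
E
```

```text
{'time_s': 0.0, 'joints': array([-7.90318562e+01,  1.58781662e+01, -1.59857405e+00,  7.26518686e+01,
        1.65474775e-03,  8.40761705e+01]), 'qd': array([ 0.05468448, -0.01777411,  0.11929513,  0.00611417, -0.03452327,
       -0.00780724]), 'joint_efforts': array([ 2.36972583e-04, -4.45512199e+01,  2.95201099e+01,  1.65583048e-02,
       -1.03865873e-04, -1.91946107e-06]), 'eef_pos': array([ 0.18145803, -0.59725135,  0.2301547 ]), 'tool_rot': array([-1.79872249e+02, -1.49191306e-02,  1.68919549e+01]), 'contact_force': array([-0.12753679,  0.76552691,  0.15797169]), 'moment': array([-0.0179006 , -0.02934622, -0.0038335 ]), 'grip_force': 0.0, 'finger_gap': 0.08547614150716185}
scene station [([0.552, 0.0597, 0.0023], 0.92), ([0.698, 0.0483, 0.0002], 0.26)]
scene pedal_pad [([0.5702, -0.1068, 0.0575], 0.72)]
scene pedal [([0.5552, 0.0401, 0.0547], 0.87)]
scene stop_block [([0.566, -0.0177, 0.0062], 0.49)]
scene chock_grip [([0.6378, -0.0913, 0.047], 0.56), ([0.5722, -0.1083, 0.0602], 0.46)]
scene chock [([0.5786, -0.1095, -0.0018], 0.63)]
scene battery [([0.6068, -0.2012, 0.0024], 0.
[... 386 characters left out ...]
 -0.0915, 0.0544], 0.8)]
top chock []
top battery [([0.607, -0.2036, -0.001], 0.6), ([0.5761, -0.1059, 0.0007], 0.55)]
top fitting [([0.4626, -0.1216, -0.0], 0.54), ([0.5567, 0.0411, 0.0551], 0.39)]
top vial [([0.6982, 0.0528, -0.0001], 0.52), ([0.5483, 0.0583, 0.0003], 0.31)]
{'K': array([[441.87637188,   0.        , 315.72118951],
       [  0.        , 441.87637188, 191.88835619],
       [  0.        ,   0.        ,   1.        ]]), 'cam_to_world': array([[-0.02627059,  0.99021551, -0.13705146,  0.40308819],
       [-0.99954138, -0.0239538 ,  0.01852669,  0.09789874],
       [ 0.01506251,  0.13747531,  0.99039066,  1.02927377],
       [ 0.        ,  0.        ,  0.        ,  1.        ]])}
```

View pics/top0.png

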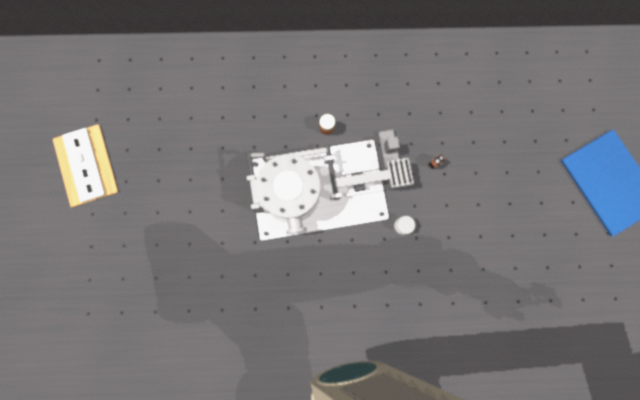

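View pics/scene0.png

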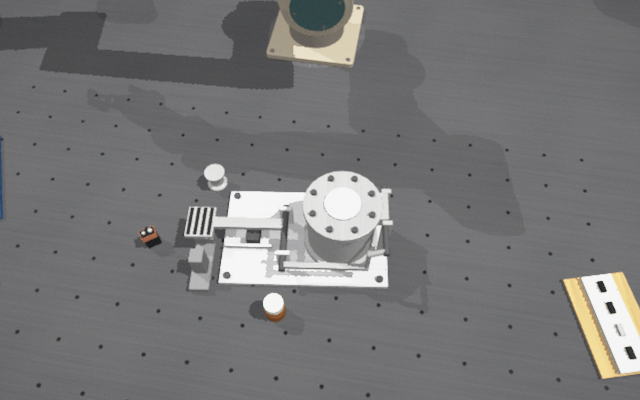

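Top view: tab at (392,145), pad (400,172), battery (438,162), vial (327,123), fitting (404,225). The networks agree with the picture. The station's +x axis is at about 97° world yaw, so the chock comes out along world +x, which is free. I'll move above the grip next.

Call:
arm_command([
  [[0.41,-0.245,0],[0,0,0],-1],
  [[0.41,-0.245,0],[0,0,0],-0.3],
  [[0.41,-0.245,0],[0,0,0],-0.3],
  [[0.41,-0.245,0],[0,0,0],-0.3],
  [[0.41,-0.245,0],[0,0,0],-0.3],
  [[0.41,-0.245,0],[0,0,0],-0.3],
  [[0.41,-0.245,0],[0,0,0],-0.3],
  [[0.41,-0.245,0],[0,0,0],-0.3],
  [[0.41,-0.245,0],[0,0,0],-0.3],
  [[0.41,-0.245,0],[0,0,0],-0.3],
  [[0.41,-0.245,0],[0,0,0],-0.3],
  [[0.41,-0.245,0],[0,0,0],-0.3],
])

```text
time_s: 2.0
eef_pos: [0.5052, -0.241, 0.2316]
tool_rot: [-180.0, -0.1, 17.1]
contact_force: [0.3, -0.0, -0.3]
finger_gap: 0.0558
grip_force: 0.0
```

Call:
arm_command([
  [[0.176,-0.106,0],[0,0,0.164],-0.3],
  [[0.176,-0.106,0],[0,0,0.164],-0.3],
  [[0.176,-0.106,0],[0,0,0.164],-0.3],
  [[0.176,-0.106,0],[0,0,0.164],-0.3],
  [[0.176,-0.106,0],[0,0,0.164],-0.3],
  [[0.176,-0.106,0],[0,0,0.164],-0.3],
  [[0.176,-0.106,0],[0,0,0.164],-0.3],
  [[0.176,-0.106,0],[0,0,0.164],-0.3],
])

```text
time_s: 2.67
eef_pos: [0.64, -0.0919, 0.231]
tool_rot: [180.0, 0.1, 7.5]
contact_force: [-0.3, -0.1, -0.0]
finger_gap: 0.0558
grip_force: 0.0
```

```bash
python3 - <<'E'
from h import *
s=state(); print(s["time_s"],s["joints"],s["eef_pos"],s["tool_rot"],s["finger_gap"],s["contact_force"])
for c in("wrist","scene"):
    cv2.imwrite(f"pics/{c}1.png",capture(c)[:,:,::-1])
    for t in "pedal_pad pedal chock_grip chock station".split():
        print(c,t,best(t,c))
p=camera_params("wrist");print(p)
E
```

```text
2.6667 [-1.38823943e+01  1.80662183e+01  1.43635307e+00  7.34218566e+01
 -3.31633841e-02  1.58587232e+02] [ 0.63997722 -0.09190258  0.23103055] [1.79988009e+02 6.02591225e-02 7.53038259e+00] 0.05576322976109611 [-0.32777579 -0.08314999 -0.0494718 ]
wrist pedal_pad [([0.5741, -0.1076, 0.0583], 0.79), ([0.5753, -0.1082, -0.0014], 0.42)]
wrist pedal [([0.5567, 0.0429, 0.0542], 0.89)]
wrist chock_grip [([0.6429, -0.0943, 0.0468], 0.84)]
wrist chock [([0.573, -0.1066, -0.0018], 0.71)]
wrist station [([0.555, 0.0612, 0.0018], 0.95)]
scene pedal_pad [([0.5746, -0.1059, 0.0607], 0.66)]
scene pedal [([0.5583, 0.0394, 0.0559], 0.94)]
scene chock_grip [([0.6433, -0.0941, 0.0478], 0.59)]
scene chock [([0.5769, -0.1066, -0.0009], 0.77)]
scene station [([0.5539, 0.0587, 0.0019], 0.77), ([0.4624, -0.1245, 0.0006], 0.41)]
{'K': array([[309.70691629,   0.        , 324.00485034],
       [  0.        , 309.70691629, 197.65312797],
       [  0.        ,   0.        ,   1.        ]]), 'tool_from_camera': array([[-3.29292251e-04,  9.59982740e-01,  2.80058978e-01,
         7.09430622e-02],
       [ 9.99999640e-01,  5.35061394e-04, -6.58281240e-04,
         9.24563853e-04],
       [-7.81787375e-04,  2.80058660e-01, -9.59982570e-01,
        -1.42350372e-01],
       [ 0.00000000e+00,  0.00000000e+00,  0.00000000e+00,
         1.00000000e+00]])}
```

View pics/wrist1.png

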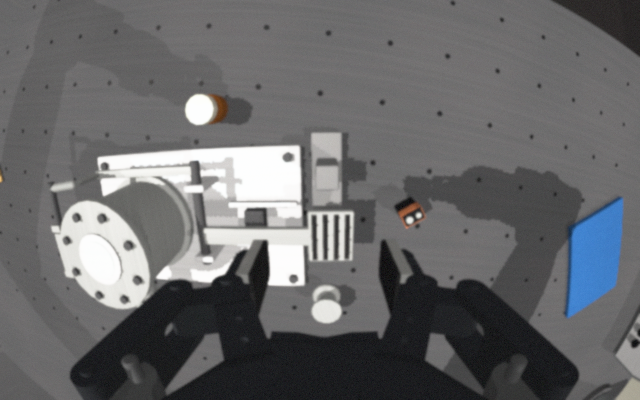

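Wrist view: tab at (326,175), centred between the fingers and parallel to them. The pad is at (331,236) and the battery at (410,213). I'll descend and grip.

Call:
arm_command([
  [[0.003,0.0025,0.035],[0,0,0],-0.3],
  [[0.003,0.0025,0.07],[0,0,0],-0.3],
  [[0.003,0.0025,0.105],[0,0,0],-0.3],
  [[0.003,0.0025,0.135],[0,0,0],-0.3],
  [[0.003,0.0025,0.16],[0,0,0],-0.3],
  [[0.003,0.0025,0.18],[0,0,0],-0.3],
  [[0.003,0.0025,0.195],[0,0,0],-0.3],
  [[0.003,0.0025,0.202],[0,0,0],-0.3],
  [[0.003,0.0025,0.202],[0,0,0],-0.3],
], newtons=50)

```text
time_s: 4.02
eef_pos: [0.6419, -0.0936, 0.0272]
tool_rot: [-179.9, 0.2, 7.5]
contact_force: [-0.6, -0.1, -0.7]
finger_gap: 0.0554
grip_force: 0.0
```

Call:
arm_command([
  [[0,0,0],[0,0,0],0.3],
  [[0,0,0],[0,0,0],0.6],
  [[0,0,0],[0,0,0],1],
  [[0,0,0],[0,0,0],1],
  [[0,0,0],[0,0,0],1],
  [[0,0,0],[0,0,0],1],
  [[0,0,0],[0,0,0],1],
  [[0,0,0],[0,0,0],1],
], newtons=50)

```text
time_s: 4.68
eef_pos: [0.6452, -0.0943, 0.0311]
tool_rot: [179.9, -0.2, 7.5]
contact_force: [0.9, 0.6, 5.1]
finger_gap: 0.0235
grip_force: 50.3
```

Call:
arm_command([
  [[0,0,-0.002],[0,0,0],1],
  [[0,0,-0.004],[0,0,0],1],
  [[0,0,-0.0045],[0,0,0],1],
  [[0,0,-0.0045],[0,0,0],1],
])

```text
time_s: 5.02
eef_pos: [0.6427, -0.0938, 0.0331]
tool_rot: [-180.0, 0.1, 7.5]
contact_force: [0.1, -0.1, -2.6]
finger_gap: 0.0231
grip_force: 49.1
```

```bash
python3 - <<'E'
from h import *
s=state(); print(s["time_s"],s["eef_pos"],s["tool_rot"],s["finger_gap"],s["contact_force"],s["moment"])
capture("wrist"); print(best("chock_grip","wrist"),best("chock","wrist"))
E
```

```text
5.0167 [ 0.64271406 -0.09384859  0.03305228] [-1.79965862e+02  9.42403070e-02  7.48785911e+00] 0.023120290364488653 [ 0.11736919 -0.11644543 -2.60801591] [ 0.01137204 -0.13019503  0.00075994]
[([0.6422, -0.0936, 0.0501], 0.75), ([0.5578, 0.04, 0.0553], 0.7)] [([0.5707, -0.1038, 0.0001], 0.58)]
```

Call:
arm_command([
  [[0.006,0,0],[0,0,0],1],
  [[0.015,0,0],[0,0,0],1],
  [[0.026,0,0],[0,0,0],1],
  [[0.038,0,0],[0,0,0],1],
  [[0.05,0,0],[0,0,0],1],
  [[0.062,0,0],[0,0,0],1],
  [[0.075,0,0],[0,0,0],1],
  [[0.09,0,0],[0,0,0],1],
  [[0.105,0,0],[0,0,0],1],
  [[0.12,0,0],[0,0,0],1],
  [[0.132,0,0],[0,0,0],1],
  [[0.14,0,0],[0,0,0],1],
])

```text
time_s: 6.17
eef_pos: [0.7847, -0.0754, 0.0336]
tool_rot: [180.0, -0.1, 7.5]
contact_force: [-0.3, 0.5, -3.1]
finger_gap: 0.0235
grip_force: 49.2
```

Call:
arm_command([
  [[0,0,0],[0,0,0],1],
  [[0,0,0.002],[0,0,0],1],
  [[0,0,0.003],[0,0,0],1],
  [[0,0,0.004],[0,0,0],1],
  [[0,0,0.0045],[0,0,0],1],
  [[0,0,0.0045],[0,0,0],1],
])

```text
time_s: 6.67
eef_pos: [0.7826, -0.0757, 0.0312]
tool_rot: [180.0, -0.1, 7.5]
contact_force: [-1.7, 1.6, 4.8]
finger_gap: 0.0231
grip_force: 50.3
```

Call:
arm_command([
  [[0,0,0],[0,0,0],0.2],
  [[0,0,0],[0,0,0],-0.1],
  [[0,0,0],[0,0,0],-0.3],
  [[0,0,0],[0,0,0],-0.3],
  [[0,0,0],[0,0,0],-0.3],
  [[0,0,-0.01],[0,0,0],-0.3],
  [[0,0,-0.03],[0,0,0],-0.3],
  [[0,0,-0.06],[0,0,0],-0.3],
  [[0,0,-0.09],[0,0,0],-0.3],
  [[0,0,-0.12],[0,0,0],1],
  [[0,0,-0.14],[0,0,0],1],
  [[0,0,-0.14],[0,0,0],1],
])

```text
time_s: 7.67
eef_pos: [0.7863, -0.0764, 0.1777]
tool_rot: [179.8, -0.7, 7.5]
contact_force: [0.0, -0.0, 0.8]
finger_gap: 0.0195
grip_force: 0.0
```

```bash
python3 - <<'E'
from h import *
s=state(); print(s["time_s"],s["eef_pos"],s["tool_rot"],s["finger_gap"],s["contact_force"])
for c in("wrist","top"):
    cv2.imwrite(f"pics/{c}2.png",capture(c)[:,:,::-1])
    for t in "pedal_pad pedal chock_grip chock battery fitting vial".split():
        print(c,t,best(t,c))
E
```

```text
7.6667 [ 0.7862695  -0.07643663  0.17768392] [179.78765247  -0.65974821   7.49590995] 0.01951119106625851 [ 0.02810369 -0.03652383  0.80991262]
wrist pedal_pad []
wrist pedal []
wrist chock_grip [([0.7796, -0.075, 0.048], 0.85)]
wrist chock [([0.7122, -0.0862, -0.002], 0.62)]
wrist battery []
wrist fitting []
wrist vial [([0.6977, 0.0522, 0.0019], 0.87)]
top pedal_pad []
top pedal [([0.5537, 0.0431, 0.058], 0.66)]
top chock_grip [([0.7757, -0.0725, 0.0535], 0.66), ([0.5631, -0.0131, 0.0062], 0.52)]
top chock [([0.7175, -0.0874, -0.0006], 0.68)]
top battery [([0.7762, -0.0736, 0.0542], 0.23)]
top fitting []
top vial [([0.6994, 0.0524, 0.0004], 0.65)]
```

View pics/wrist2.png

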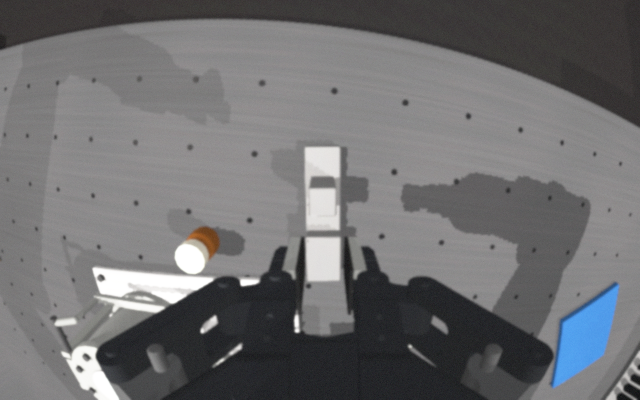

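The chock stands free with its tab at (322,195), and the vial at (195,248) hasn't moved. Fingers go shut above the pad next.

Call:
arm_command([
  [[-0.035,0.001,0],[0,0,0],1],
  [[-0.07,0.002,0],[0,0,0],1],
  [[-0.105,0.003,0],[0,0,0],1],
  [[-0.14,0.004,0],[0,0,0],1],
  [[-0.175,0.004,0.01],[0,0,0],1],
  [[-0.2,0.004,0.03],[0,0,0],1],
  [[-0.209,0.004,0.05],[0,0,0],1],
  [[-0.209,0.004,0.07],[0,0,0],1],
  [[-0.209,0.004,0.085],[0,0,0],1],
  [[-0.209,0.004,0.085],[0,0,0],1],
  [[-0.209,0.004,0.085],[0,0,0],1],
])

```text
time_s: 9.38
eef_pos: [0.5751, -0.1068, 0.0839]
tool_rot: [-180.0, 0.1, 7.5]
contact_force: [-0.3, 0.4, 0.2]
finger_gap: -0.0001
grip_force: 0.0
```

```bash
python3 - <<'E'
from h import *
s=state(); print(s["time_s"],s["joints"],s["eef_pos"],s["tool_rot"],s["finger_gap"],s["contact_force"])
cv2.imwrite(f"pics/wrist3.png",capture("wrist")[:,:,::-1])
cv2.imwrite(f"pics/scene3.png",capture("scene")[:,:,::-1])
for c in("wrist","scene"):
    for t in "pedal_pad chock_grip battery fitting".split():
        print(c,t,best(t,c))
E
```

```text
9.3833 [-1.68525248e+01  1.85198053e+01 -1.68876107e+01  5.46837877e+01
  1.90306225e-04  1.55657225e+02] [ 0.57506831 -0.10680344  0.08391167] [-1.79962233e+02  8.30168068e-02  7.49027767e+00] -0.00011459349489961707 [-0.30562193  0.38127343  0.18702337]
wrist pedal_pad [([0.5749, -0.1059, 0.0591], 0.58)]
wrist chock_grip []
wrist battery [([0.6068, -0.2038, -0.0008], 0.82), ([0.5534, 0.0591, 0.0031], 0.56)]
wrist fitting [([0.4648, -0.1216, -0.0029], 0.47)]
scene pedal_pad [([0.5738, -0.1066, 0.0613], 0.84)]
scene chock_grip [([0.7787, -0.0738, 0.0477], 0.77)]
scene battery [([0.6038, -0.2013, 0.0034], 0.55)]
scene fitting [([0.4618, -0.1231, 0.0008], 0.72)]
```

View pics/wrist3.png

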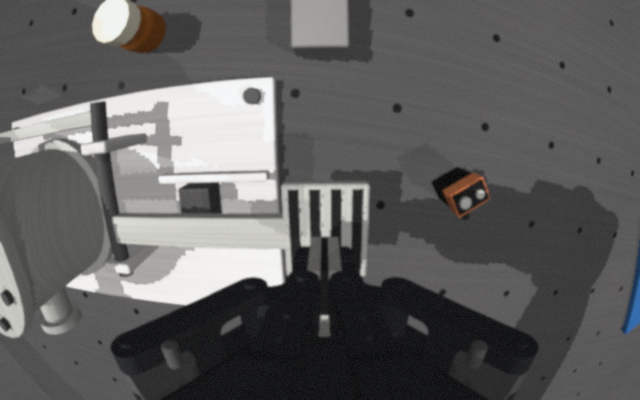

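Fingertips at (322,250) over the middle of the pad. I'll press in stages and check the force after each.

Call:
arm_command([
  [[0,0,0.008],[0,0,0],1],
  [[0,0,0.014],[0,0,0],1],
  [[0,0,0.018],[0,0,0],1],
  [[0,0,0.02],[0,0,0],1],
  [[0,0,0.022],[0,0,0],1],
  [[0,0,0.024],[0,0,0],1],
  [[0,0,0.026],[0,0,0],1],
  [[0,0,0.028],[0,0,0],1],
  [[0,0,0.03],[0,0,0],1],
  [[0,0,0.03],[0,0,0],1],
])

```text
time_s: 10.72
eef_pos: [0.5756, -0.107, 0.0554]
tool_rot: [180.0, 0.0, 7.5]
contact_force: [-3.1, 0.6, 9.6]
finger_gap: -0.0003
grip_force: 4.7
```

Call:
arm_command([
  [[0,0,0.002],[0,0,0],1],
  [[0,0,0.004],[0,0,0],1],
  [[0,0,0.006],[0,0,0],1],
  [[0,-0.0005,0.008],[0,0,0],1],
  [[0,-0.0005,0.008],[0,0,0],1],
])

```text
time_s: 11.13
eef_pos: [0.5756, -0.1068, 0.0477]
tool_rot: [179.9, 0.0, 7.5]
contact_force: [-3.7, -0.5, 9.7]
finger_gap: -0.0005
grip_force: 5.1
```

Call:
arm_command([
  [[0,0,0.002],[0,0,0],1],
  [[0,-0.0002,0.004],[0,0,0],1],
  [[0,-0.0005,0.005],[0,0,0],1],
  [[0,-0.0005,0.006],[0,0,0],1],
  [[0,-0.0005,0.006],[0,0,0],1],
])

```text
time_s: 11.55
eef_pos: [0.5756, -0.1064, 0.0419]
tool_rot: [179.9, 0.0, 7.5]
contact_force: [-4.7, -0.2, 9.8]
finger_gap: 0.0002
grip_force: 5.2
```

Call:
arm_command([
  [[0,0,0.001],[0,0,0],1],
  [[0,-0.0002,0.002],[0,0,0],1],
  [[0,-0.0004,0.003],[0,0,0],1],
  [[0,-0.0004,0.003],[0,0,0],1],
])

```text
time_s: 11.88
eef_pos: [0.5756, -0.1061, 0.0389]
tool_rot: [179.9, 0.0, 7.5]
contact_force: [-4.5, 0.4, 10.9]
finger_gap: -0.0002
grip_force: 5.2
```

Call:
arm_command([
  [[0,0,0.001],[0,0,0],1],
  [[0,-0.0002,0.002],[0,0,0],1],
  [[0,-0.0004,0.003],[0,0,0],1],
  [[0,-0.0004,0.003],[0,0,0],1],
])

```text
time_s: 12.22
eef_pos: [0.5755, -0.1058, 0.0359]
tool_rot: [179.9, 0.0, 7.5]
contact_force: [-4.0, -0.6, 11.3]
finger_gap: 0.0001
grip_force: 5.1
```

Call:
arm_command([
  [[0,-0.0001,0.0005],[0,0,0],1],
  [[0,-0.0002,0.001],[0,0,0],1],
  [[0,-0.0003,0.0015],[0,0,0],1],
  [[0,-0.0003,0.0015],[0,0,0],1],
])

```text
time_s: 12.55
eef_pos: [0.5755, -0.1055, 0.0345]
tool_rot: [179.9, 0.0, 7.5]
contact_force: [-4.2, -0.6, 9.7]
finger_gap: -0.0
grip_force: 5.1
```

Call:
arm_command([
  [[0,-0.0001,0.0005],[0,0,0],1],
  [[0,-0.0002,0.001],[0,0,0],1],
  [[0,-0.0003,0.0015],[0,0,0],1],
  [[0,-0.0003,0.0015],[0,0,0],1],
])

```text
time_s: 12.88
eef_pos: [0.5755, -0.1053, 0.033]
tool_rot: [179.9, 0.0, 7.5]
contact_force: [-3.7, -0.9, 10.7]
finger_gap: 0.0001
grip_force: 5.1
```

Call:
arm_command([
  [[0,-0.0001,0.0005],[0,0,0],1],
  [[0,-0.0002,0.001],[0,0,0],1],
  [[0,-0.0003,0.0015],[0,0,0],1],
  [[0,-0.0003,0.0015],[0,0,0],1],
])

```text
time_s: 13.22
eef_pos: [0.5754, -0.1051, 0.0315]
tool_rot: [179.9, 0.0, 7.5]
contact_force: [-3.7, -1.4, 9.7]
finger_gap: -0.0001
grip_force: 5.1
```

Call:
arm_command([
  [[0,-0.0001,0.0005],[0,0,0],1],
  [[0,-0.0002,0.001],[0,0,0],1],
  [[0,-0.0003,0.0015],[0,0,0],1],
  [[0,-0.0003,0.0015],[0,0,0],1],
])

```text
time_s: 13.55
eef_pos: [0.5754, -0.1048, 0.03]
tool_rot: [179.9, 0.0, 7.5]
contact_force: [-4.2, -1.1, 10.3]
finger_gap: 0.0001
grip_force: 5.0
```

Call:
arm_command([
  [[0,-0.0001,0.0005],[0,0,0],1],
  [[0,-0.0002,0.001],[0,0,0],1],
  [[0,-0.0003,0.0015],[0,0,0],1],
  [[0,-0.0003,0.0015],[0,0,0],1],
])

```text
time_s: 13.88
eef_pos: [0.5753, -0.1046, 0.0285]
tool_rot: [179.9, 0.0, 7.5]
contact_force: [-3.6, -0.6, 9.8]
finger_gap: -0.0001
grip_force: 5.0
```

Call:
arm_command([
  [[0,-0.0001,0.0005],[0,0,0],1],
  [[0,-0.0002,0.001],[0,0,0],1],
  [[0,-0.0003,0.0015],[0,0,0],1],
  [[0,-0.0003,0.0015],[0,0,0],1],
])

```text
time_s: 14.22
eef_pos: [0.5753, -0.1044, 0.0277]
tool_rot: [179.9, 0.0, 7.5]
contact_force: [-6.9, -1.2, 15.0]
finger_gap: 0.0001
grip_force: 7.0
```

The lever met the stop: z stalled and the force jumped to 15 N. I'll add a little to bear on it firmly.

Call:
arm_command([
  [[0,0,0.0003],[0,0,0],1],
  [[0,0,0.0006],[0,0,0],1],
  [[0,0,0.0006],[0,0,0],1],
  [[0,0,0.0006],[0,0,0],1],
])

```text
time_s: 14.55
eef_pos: [0.5754, -0.1044, 0.0275]
tool_rot: [179.9, 0.0, 7.5]
contact_force: [-7.2, -1.1, 16.7]
finger_gap: -0.0001
grip_force: 8.0
```

Call:
arm_command([
  [[0,0,0.0004],[0,0,0],1],
  [[0,0,0.0008],[0,0,0],1],
  [[0,0,0.0008],[0,0,0],1],
  [[0,0,0.0008],[0,0,0],1],
])

```text
time_s: 14.88
eef_pos: [0.5754, -0.1044, 0.0272]
tool_rot: [179.9, 0.0, 7.5]
contact_force: [-8.0, -0.1, 19.3]
finger_gap: -0.0003
grip_force: 9.5
```

```bash
python3 - <<'E'
from h import *
s=state(); print(s["time_s"],s["eef_pos"],s["contact_force"])
print(best("stop_block","scene"))
E
```

```text
14.8833 [ 0.57537145 -0.10435849  0.02719948] [-7.95391436 -0.12035571 19.30866622]
[([0.5669, -0.0197, 0.003], 0.74)]
```

Call:
arm_command([
  [[0,0,0.0003],[0,0,0],1],
  [[0,0,0.0003],[0,0,0],1],
  [[0,0,0.0003],[0,0,0],1],
  [[0,0,0.0003],[0,0,0],1],
  [[0,0,0.0003],[0,0,0],1],
  [[0,0,0.0003],[0,0,0],1],
  [[0,0,0.0003],[0,0,0],1],
  [[0,0,0.0003],[0,0,0],1],
  [[0,0,0.0003],[0,0,0],1],
  [[0,0,0.0003],[0,0,0],1],
  [[0,0,0.0003],[0,0,0],1],
  [[0,0,0.0003],[0,0,0],1],
])

```text
time_s: 15.93
eef_pos: [0.5754, -0.1044, 0.0271]
tool_rot: [179.9, 0.0, 7.5]
contact_force: [-9.0, -0.5, 21.0]
finger_gap: -0.0001
grip_force: 10.1
```

Call:
arm_command([
  [[0,0,0],[0,0,0],1],
  [[0,0,0],[0,0,0],1],
  [[0,0,0],[0,0,0],1],
  [[0,0,0],[0,0,0],1],
  [[0,0,0],[0,0,0],1],
  [[0,0,0],[0,0,0],1],
  [[0,0,0],[0,0,0],1],
  [[0,0,0],[0,0,0],1],
  [[0,0,0],[0,0,0],1],
  [[0,0,0],[0,0,0],1],
  [[0,0,0],[0,0,0],1],
  [[0,0,0],[0,0,0],1],
])

```text
time_s: 16.93
eef_pos: [0.5754, -0.1044, 0.0271]
tool_rot: [179.9, 0.0, 7.5]
contact_force: [-8.2, -0.8, 21.0]
finger_gap: -0.0001
grip_force: 10.1
```

Call:
arm_command([
  [[0,0,0],[0,0,0],1],
  [[0,0,0],[0,0,0],1],
  [[0,0,0],[0,0,0],1],
  [[0,0,0],[0,0,0],1],
  [[0,0,0],[0,0,0],1],
  [[0,0,0],[0,0,0],1],
  [[0,0,0],[0,0,0],1],
  [[0,0,0],[0,0,0],1],
  [[0,0,0],[0,0,0],1],
  [[0,0,0],[0,0,0],1],
  [[0,0,0],[0,0,0],1],
  [[0,0,0],[0,0,0],1],
])

```text
time_s: 17.93
eef_pos: [0.5754, -0.1044, 0.0271]
tool_rot: [179.9, 0.0, 7.5]
contact_force: [-8.5, -0.9, 20.5]
finger_gap: 0.0
grip_force: 10.1
```

Call:
arm_command([
  [[0,0,0],[0,0,0],1],
  [[0,0,0],[0,0,0],1],
  [[0,0,0],[0,0,0],1],
  [[0,0,0],[0,0,0],1],
  [[0,0,0],[0,0,0],1],
  [[0,0,0],[0,0,0],1],
  [[0,0,0],[0,0,0],1],
  [[0,0,0],[0,0,0],1],
  [[0,0,0],[0,0,0],1],
  [[0,0,0],[0,0,0],1],
  [[0,0,0],[0,0,0],1],
  [[0,0,0],[0,0,0],1],
])

```text
time_s: 18.93
eef_pos: [0.5754, -0.1043, 0.0271]
tool_rot: [179.9, 0.0, 7.5]
contact_force: [-8.9, -0.1, 21.1]
finger_gap: -0.0
grip_force: 10.1
```

Call:
arm_command([
  [[0,0,0],[0,0,0],1],
  [[0,0,0],[0,0,0],1],
  [[0,0,0],[0,0,0],1],
  [[0,0,0],[0,0,0],1],
  [[0,0,0],[0,0,0],1],
  [[0,0,0],[0,0,0],1],
  [[0,0,0],[0,0,0],1],
  [[0,0,0],[0,0,0],1],
  [[0,0,0],[0,0,0],1],
  [[0,0,0],[0,0,0],1],
  [[0,0,0],[0,0,0],1],
  [[0,0,0],[0,0,0],1],
])

```text
time_s: 19.93
eef_pos: [0.5754, -0.1043, 0.0271]
tool_rot: [179.9, 0.0, 7.5]
contact_force: [-8.2, -0.3, 21.5]
finger_gap: -0.0001
grip_force: 10.1
```

```bash
python3 - <<'E'
from h import *
a=capture("scene"); cv2.imwrite("pics/scene4.png",cv2.resize(a[100:330,120:420],None,fx=2,fy=2)[:,:,::-1])
E
```

```text
(no output)
```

View pics/scene4.png

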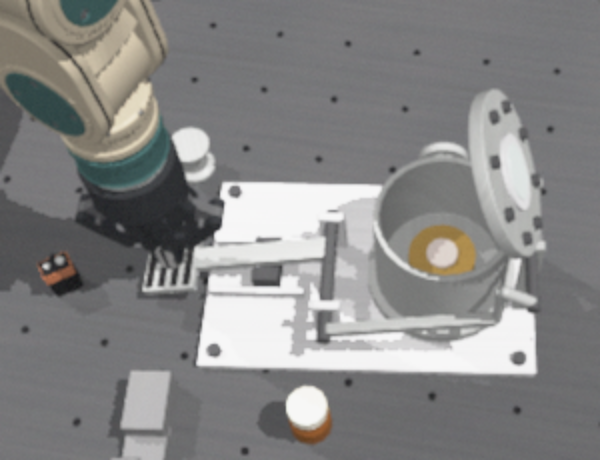

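The lid stands open at about (510,170) in the crop, with the specimen showing at (440,255). Held for 5 s at 21 N. I'll ease up at about 8 mm/s.

Call:
arm_command([
  [[0,0,-0.0007],[0,0,0],1],
  [[0,0,-0.0014],[0,0,0],1],
  [[0,0,-0.0021],[0,0,0],1],
  [[0,0.0001,-0.0028],[0,0,0],1],
  [[0,0.0002,-0.0035],[0,0,0],1],
  [[0,0.0004,-0.0042],[0,0,0],1],
  [[0,0.0005,-0.0049],[0,0,0],1],
  [[0,0.0006,-0.0056],[0,0,0],1],
  [[0,0.0007,-0.0063],[0,0,0],1],
  [[0,0.0008,-0.007],[0,0,0],1],
  [[0,0.0009,-0.0077],[0,0,0],1],
  [[0,0.001,-0.0084],[0,0,0],1],
])

```text
time_s: 20.98
eef_pos: [0.5755, -0.1054, 0.0338]
tool_rot: [179.9, 0.0, 7.5]
contact_force: [-5.2, -0.8, 9.5]
finger_gap: -0.0003
grip_force: 5.1
```

Call:
arm_command([
  [[0,0,-0.0007],[0,0,0],1],
  [[0,0.0001,-0.0014],[0,0,0],1],
  [[0,0.0002,-0.0021],[0,0,0],1],
  [[0,0.0003,-0.0028],[0,0,0],1],
  [[0,0.0003,-0.0035],[0,0,0],1],
  [[0,0.0004,-0.0042],[0,0,0],1],
  [[0,0.0005,-0.0049],[0,0,0],1],
  [[0,0.0006,-0.0056],[0,0,0],1],
  [[0,0.0007,-0.0063],[0,0,0],1],
  [[0,0.0008,-0.007],[0,0,0],1],
  [[0,0.0008,-0.0077],[0,0,0],1],
  [[0,0.0008,-0.0084],[0,0,0],1],
])

```text
time_s: 21.98
eef_pos: [0.5756, -0.1063, 0.0423]
tool_rot: [179.8, 0.0, 7.5]
contact_force: [-4.0, -2.5, 10.7]
finger_gap: -0.0
grip_force: 5.2
```

Call:
arm_command([
  [[0,0,-0.0007],[0,0,0],1],
  [[0,0.0001,-0.0014],[0,0,0],1],
  [[0,0.0002,-0.0021],[0,0,0],1],
  [[0,0.0002,-0.0028],[0,0,0],1],
  [[0,0.0002,-0.0035],[0,0,0],1],
  [[0,0.0003,-0.0042],[0,0,0],1],
  [[0,0.0003,-0.0049],[0,0,0],1],
  [[0,0.0004,-0.0056],[0,0,0],1],
  [[0,0.0004,-0.0063],[0,0,0],1],
  [[0,0.0004,-0.007],[0,0,0],1],
  [[0,0.0005,-0.0077],[0,0,0],1],
  [[0,0.0005,-0.0084],[0,0,0],1],
])

```text
time_s: 22.98
eef_pos: [0.5756, -0.1069, 0.0507]
tool_rot: [179.8, 0.0, 7.5]
contact_force: [-4.3, -2.1, 10.0]
finger_gap: -0.0
grip_force: 5.0
```

Call:
arm_command([
  [[0,0,-0.0007],[0,0,0],1],
  [[0,0,-0.0014],[0,0,0],1],
  [[0,0,-0.0021],[0,0,0],1],
  [[0,0,-0.0028],[0,0,0],1],
  [[0,0,-0.0035],[0,0,0],1],
  [[0,0,-0.0042],[0,0,0],1],
  [[0,0,-0.0049],[0,0,0],1],
  [[0,0,-0.0056],[0,0,0],1],
  [[0,0,-0.0063],[0,0,0],1],
  [[0,0,-0.007],[0,0,0],1],
  [[0,0,-0.0077],[0,0,0],1],
  [[0,0,-0.0084],[0,0,0],1],
])

```text
time_s: 23.98
eef_pos: [0.5756, -0.1069, 0.0589]
tool_rot: [179.8, 0.0, 7.5]
contact_force: [-3.6, -1.2, 8.2]
finger_gap: 0.0001
grip_force: 4.4
```

Continue slowly until contact is lost, then retreat upward.

Call:
arm_command([
  [[0,0,-0.0005],[0,0,0],1],
  [[0,0,-0.001],[0,0,0],1],
  [[0,0,-0.0015],[0,0,0],1],
  [[0,0,-0.002],[0,0,0],1],
  [[0,0,-0.0025],[0,0,0],1],
  [[0,0,-0.003],[0,0,0],1],
  [[0,0,-0.0035],[0,0,0],1],
  [[0,0,-0.004],[0,0,0],1],
  [[0,0,-0.0045],[0,0,0],1],
  [[0,0,-0.005],[0,0,0],1],
  [[0,0,-0.0055],[0,0,0],1],
  [[0,0,-0.006],[0,0,0],1],
])

```text
time_s: 24.98
eef_pos: [0.5755, -0.1056, 0.0631]
tool_rot: [-180.0, 0.0, 7.5]
contact_force: [-0.2, 0.6, 0.4]
finger_gap: -0.0001
grip_force: 0.0
```

Call:
arm_command([
  [[0,0,-0.01],[0,0,0],1],
  [[0,0,-0.03],[0,0,0],1],
  [[0,0,-0.06],[0,0,0],1],
  [[0,0,-0.09],[0,0,0],1],
  [[0,0,-0.11],[0,0,0],1],
  [[0,0,-0.12],[0,0,0],1],
  [[0,0,-0.12],[0,0,0],1],
  [[0,0,-0.12],[0,0,0],1],
])

```text
time_s: 25.65
eef_pos: [0.5756, -0.1057, 0.1834]
tool_rot: [180.0, -0.0, 7.5]
contact_force: [-0.7, -0.5, -1.0]
finger_gap: 0.0002
grip_force: 0.0
```

```bash
python3 - <<'E'
from h import *
a=capture("scene"); cv2.imwrite("pics/scene5.png",cv2.resize(a[100:360,120:420],None,fx=2,fy=2)[:,:,::-1])
for t in "pedal_pad lid stop_block chock battery fitting vial".split(): print(t,best(t,"scene",boxes_of if t=="lid" else mark_of))
E
```

```text
pedal_pad [([0.5704, -0.1054, 0.0642], 0.83)]
lid [([0.5553, 0.1445, 0.1351], 0.62)]
stop_block [([0.7114, -0.0885, 0.0001], 0.72), ([0.5655, -0.0191, 0.0046], 0.53)]
chock [([0.7122, -0.0875, -0.0009], 0.72), ([0.6053, -0.1997, -0.0001], 0.54)]
battery [([0.6065, -0.2035, 0.0049], 0.75)]
fitting [([0.4621, -0.1219, 0.0019], 0.76)]
vial [([0.7005, 0.0508, -0.002], 0.74)]
```

View pics/scene5.png

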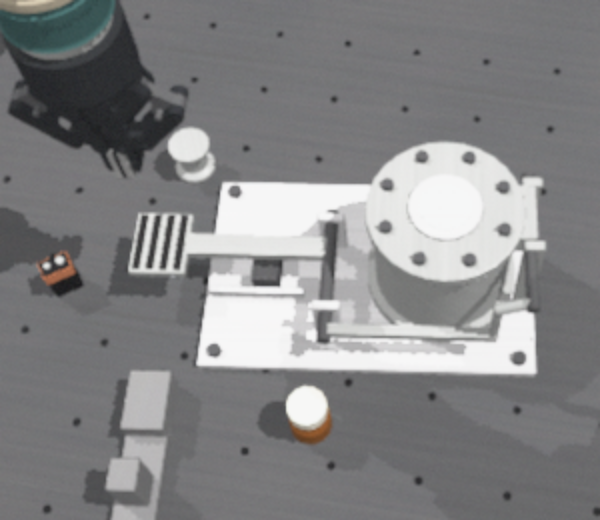

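The lid at (445,205) is shut and the pad is level at (160,243). The chock stands clear at (140,440), and the bystanders are where they started.

```bash
python3 -c "
from cell import *
print(hand_in())"
```

```text
the job is handed in; nothing more can be done
None
```

The job is done and handed in at about 26 s: the chock stands about 140 mm clear, the pedal was held on its stop for 5 s at about 21 N, then eased up over about 4 s until the lid was shut, and the small things nearby were not disturbed.

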